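# Clamp an enclosure in the crank vise

## Robot

A 7-joint arm with a two-finger parallel gripper is mounted at the origin on the work surface. World frame = base frame: x ahead of the robot, y to its left, z up, the work surface at z = 0. Lengths are in m, angles in rad, forces in N, time in s.
With the tool pointing down it reaches from about 0.425 to 0.95 m from the base axis. Payload 16.7 kg.
Tool frame: the origin (TCP) lies on the centre line of the jaws, within the pads' length; the fingertips stand arm.tcp_to_tips ahead of it and the grasp point (between the pads) lies 3 mm ahead of it (arm.tcp_to_tips is the distance from the TCP to the fingertips, in m); z points along the fingers, y is the line along which they close (so a half turn about z gives the same grasp; the last joint's range is limited). The gripper opens to 94 mm and grips with 3 to 60 N. Pads are 16 mm wide; open, the fingers measure 119 mm over their backs; the gripper's body (75 mm by 177 mm) begins 78 mm behind the grasp point.
Start: joints at [-1.411, 0.426, 0.074, 1.606, -0.034, 1.111, -0.067], TCP at [0.205, 0.643, 0.227] pointing down, gripper open.
Joint ranges: [-2.85, 2.85], [-0.5, 2.14], [-1.23, 1.37], [0.21, 2.46], [-1.02, 4.16], [0.16, 2.05], [-2.73, 2.73]. Speed limits (rad/s): [1.89, 1.89, 2.39, 2.39, 3.01, 3.01, 3.01].

## Interface

Orientations are given as [roll, pitch, yaw] about the fixed x, y, z axes, in that order (R = Rz(yaw) Ry(pitch) Rx(roll)).
In Python, from workcell import arm gives the robot as it stands.
- The arm moves only by the tool apply_moves, never from a script. Its argument "moves" is a list of rows, each a list of 3 entries, a list of its own where there are three numbers: the shift along the tool's x, y, z in m, then the turn about the tool's z in rad, then the closure, from 0 (fully open) to 1 (shut). A call has 1 to 5 rows; each row is the pose to reach, as a shift and turn from the pose commanded when the call began, along the tool's axes at that moment; what a row does not reach only later rows make up. A row lasts 1/8 s, in which the tool goes at most 62.5 mm and 10.7 degrees, less where a joint would pass 70% of its speed; a pose out of reach is approached as far as the arm can. A call with a gripper value outside its range is refused whole. The fingers move at their own pace and stop on an object; the grip force is fixed at half the most. Time passes only in rows, so rows that repeat a pose let the fingers close. It gives the time, the measured TCP pose, the force, the opening and the grip force at its end, in the units of the state.
- arm.sense(): the state, without advancing time (a new reading comes with each control period).
- arm.read_camera(name): name is "side" or "top" or "wrist"; returns a dict with "pixels" (384x512x3 uint8, blue, green, red), "depth" (384x512 float32, m along the optical axis (not along the pixel's ray), 0 where there is no reading), "fx", "fy", "cx", "cy" (pixels), "D" ([k1, k2, p1, p2, k3] as OpenCV has them; the pictures are not rectified), "T" (4x4, takes a point from camera to world coordinates). Camera axes: x right, y down, z forward; pixel columns grow to the right and rows downward; lengths in m; the calibration is good to about 2 mm. A picture is of the moment at which its call begins.
- arm.close_job(): hands the job in; it is judged then, once.
Trained networks look in a picture, given as the dict that the camera call returned (one of the last four; its "shot" number tells which), for a name from the list of things; names that differ only in an ending like _2 or _b are one class to them, and where a whole thing is asked for, a point or a joint stands for the part that bears it (a point fixed in the world has none). Each returns a list of dicts, best first, with "score" (0 to 1); they miss things now and then, are a little off and sometimes report something else, mostly with a low value. They report only what shows in the picture. A call takes as long as a camera call. They do not tell look-alikes from the thing itself.
- arm.outline_of(label, picture): "pixels" (384x512 bool, what is visible of it) and "location" ([row, column] in pixels, amid what is visible of it).
- arm.landmark_of(label, picture): "location" ([row, column] in pixels: a listed point, or the origin of a listed thing).
The state is a dict: "clock": time; "q": joint angles; "qvel": joint speeds; "tau": joint torques, N m; "eef_pos": TCP position; "ee_rot": TCP orientation; "wrist_force": force on the tool from outside, world axes, zero at the start; "moment": the same for the moment, N m; "grip_width": finger opening in m; "grasp_force": force on a finger pad.
Only numpy, scipy, OpenCV 4.12 (cv2) and the standard library are available. Lean on these libraries where they do the work, as an engineer would, in place of code of your own. Each camera call takes 0.05 s, during which the arm holds its last target. There are 200 camera calls.

## Task

Stand the small die-cast enclosure, lid up, on the bed of the assembly vise between its jaws, with its two long sides facing the jaws, and then crank the handle clockwise until the moving jaw holds it firmly against the fixed jaw. Let go of everything at the end, and leave the other things on the bench where they are.

Things in the scene. Friction and masses are not known exactly. Their poses are not given: they have to be found in the camera images.
- enclosure: The workpiece: plain grey die-cast aluminium box, 56 mm (its x) by 36 mm (its y) by 56 mm tall (z), about 0.2 kg, with a dark lid seam near the top and four screw heads on top. Stands on the bench, lid up. Origin: centre of its underside. The long sides that go against the jaws are the two 56 mm wide faces, at y = +18 and -18 mm.
- vise: Grey assembly vise bolted to the bench. Origin at bench height; moving jaw closes along its +y; z up. Foot plate 130 mm (x), y = -150 to +100 mm, 12 mm thick. Flat bed 25 mm above the bench, 86 mm wide (x). A gearbox, 84 (x) by 66 mm (y), centre y = -95 mm, top 68 mm above the bench, carries the crank.
- fixed_jaw: Fixed steel jaw, 74 mm wide (x), 22 mm deep (y), 22 mm tall above the bed. Origin: on its clamping face, centre, at bed height; axes as the vise. The clamping face looks to -y.
- jaw: Moving steel jaw, 74 (x) by 24 mm, 22 mm tall above the bed, with a black rubber facing that gives up to 3 mm under load (12 N per mm). Origin: centre of its clamping face, at bed height; axes as the vise; the face looks to +y. The crank drives it 4 mm towards the fixed jaw per radian (25 mm a turn); not to be pushed by hand. It pushes a box on the bed ahead of it until the fixed jaw stops it.
- crank (a joint): Crank angle in rad: 0 at the widest gap (68 mm), when its arm points along the vise's +x; grows clockwise from above, up to 10 (28 mm gap). Starts at 0 to 2.5. It stays where left and holds the clamping force. Turning freely takes about 3 N at the knob; once the box is caught between both jaws it rises within half a radian: 6 to 10 N along the turning direction is a firm grip.
- crank_axis (a point): Point on the crank's vertical axis, at the height of the middle of the knob (103 mm above the bench).
- knob (a point): Middle of the crank's handle: an upright black round knob, 18 mm diameter, from 82 to 124 mm above the bench, 45 mm from the crank axis at the end of a flat steel arm (top 80 mm above the bench; hub on the axis reaches 86 mm). It spins freely on its pin, so it can be held from above and led round the circle without turning the hand.
- transformer: Bystander, loose: dark iron core 50 x 30 x 42 mm with a yellow coil, 50 mm overall in y. Origin: centre of its underside.
- circuit_board: Bystander, loose: flat board 90 x 60 mm lying on the bench, parts up to 12 mm tall. Origin: centre of its underside.
- solder_reel: Bystander, loose: upright reel, 60 mm diameter, 40 mm tall. Origin: centre of its underside.
- driver: Bystander, loose: screwdriver 170 mm long lying along its x. Origin: under its middle.
- tape_roll: Bystander, loose: amber tape roll lying flat, 84 mm diameter, 20 mm tall. Origin: centre of its underside.
- mug: Bystander, loose: white mug, 80 mm diameter, 90 mm tall, handle to its +y. Origin: centre of its underside.
Not all that is in view belongs to the job. Leave any orange or pink look-alike of the enclosure alone.

How it is judged:
On the way:
1. the enclosure stands on the vise bed between the jaws, not yet clamped (z of enclosure in the frame of vise between 0.021 and 0.03 m and x of enclosure in the frame of vise between -0.025 and 0.025 m and y of enclosure in the frame of fixed_jaw below -0.012 m and y of enclosure in the frame of jaw above 0.012 m and angle between enclosure's own z axis and vertical below 0.12 rad and contact force between jaw and enclosure below 5 N), for 0.2 s.
At the end, for the whole second after the job is handed in: The enclosure stands lid up (within 7 degrees) on the vise bed (within 5 mm), within 25 mm of the middle of the jaws' width, long sides square to the jaws within 0.15 rad, pressed by the moving jaw and by the fixed jaw with more than 6 N each, at rest (z of enclosure in the frame of vise between 0.021 and 0.03 m and x of enclosure in the frame of vise between -0.025 and 0.025 m and y of enclosure in the frame of fixed_jaw below -0.012 m and y of enclosure in the frame of jaw above 0.012 m and angle between enclosure's own z axis and vertical below 0.12 rad and angle between the y axis of enclosure and the y axis of vise, either way round below 0.15 rad and contact force between each of jaw, fixed_jaw and enclosure above 6 N and linear speed of enclosure below 0.01 m/s); the robot touches nothing.
It fails at once if a bystander is shifted by more than 40 mm (distance of any of transformer, circuit_board, solder_reel, driver, tape_roll, mug from where it was at the start of the episode above 0.04 m).
It also fails if it takes over 69 s, if anything falls off the work surface, if the arm or the gripper's body presses on something with over 40 N, if the wrist force passes 120 N, or if a joint passes its speed limit or range.

## Working session

There is one attempt and no reset: what is moved stays moved. The work goes in short steps, Python scripts to look and compute and a tool call to move; the robot and the scene stay as the last step left them, time stands still between calls to the robot, and variables do not carry over. Pictures are saved under pics/ and viewed, at most 10 in all, crops included, and the job is handed in when it is done.

Besides the shell and the picture viewer there is one more tool, called after "Request:" in YAML: its name, and indented under it one key for each argument. apply_moves: Moves the arm, as the interface text tells. Its arguments: {"type":"object","properties":{"moves":{"type":"array"}},"required":["moves"]}

```bash
mkdir -p pics
cat > h.py <<'E'
import numpy as np, cv2
from workcell import arm
def ray(p,rc):
    K=np.array([[p["fx"],0,p["cx"]],[0,p["fy"],p["cy"]],[0,0,1]])
    u=cv2.undistortPoints(np.array([[[rc[1],rc[0]]]],float),K,np.array(p["D"],float))[0,0]
    T=np.array(p["T"]); return T[:3,3],T[:3,:3]@np.array([u[0],u[1],1.])
def at_z(p,rc,z):
    o,d=ray(p,rc); return o+d*(z-o[2])/d[2]
def cloud(p,mask):
    rr,cc=np.nonzero(mask&(p["depth"]>0))
    K=np.array([[p["fx"],0,p["cx"]],[0,p["fy"],p["cy"]],[0,0,1]])
    u=cv2.undistortPoints(np.stack([cc,rr],1).astype(float)[:,None],K,np.array(p["D"],float))[:,0]
    P=np.c_[u,np.ones(len(u))]*p["depth"][rr,cc][:,None]
    T=np.array(p["T"]); return P@T[:3,:3].T+T[:3,3]
def tri(a,b):
    (o1,d1),(o2,d2)=a,b
    s=np.linalg.lstsq(np.c_[d1,-d2],o2-o1,rcond=None)[0]
    x,y=o1+s[0]*d1,o2+s[1]*d2; return (x+y)/2,np.linalg.norm(x-y)
E
python3 - <<'E'
from h import *
np.set_printoptions(precision=4,suppress=True)
s=arm.sense();print(s["clock"],s["eef_pos"],s["ee_rot"],arm.tcp_to_tips)
for n in ["top","side"]:
    p=arm.read_camera(n);cv2.imwrite(f"pics/{n}0.png",p["pixels"])
    print(n,np.array(p["T"])[:3,3])
    for l in ["enclosure","vise","fixed_jaw","jaw","knob","crank_axis"]:
        print(l,[(np.round(d["location"],1),round(d["score"],2)) for d in arm.landmark_of(l,p)][:3])
    for l in ["enclosure","fixed_jaw","jaw","knob"]:
        for d in arm.outline_of(l,p)[:2]:
            P=cloud(p,d["pixels"]); zt=np.percentile(P[:,2],95); Q=P[P[:,2]>zt-.006]
            r=cv2.minAreaRect((Q[:,:2]*1000).astype(np.float32))
            print(" o",l,round(d["score"],2),np.round(d["location"]),"ztop",zt.round(4),"rect",np.round(r[0],1),np.round(r[1],1),round(r[2],1))
E
```

```text
0.0 [0.2051 0.6427 0.2268] [-3.1403  0.0001  2.8328] 0.022
top [0.4736 0.1275 1.2206]
enclosure [(array([157.7, 144.6]), 0.86), (array([197.6, 222.9]), 0.84), (array([180.5, 259.3]), 0.6)]
vise [(array([185.6, 328.3]), 0.87)]
fixed_jaw [(array([185.8, 313.5]), 0.72)]
jaw [(array([180.8, 335.2]), 0.79)]
knob [(array([181.1, 390. ]), 0.71)]
crank_axis [(array([169.8, 373.4]), 0.56)]
 o enclosure 0.94 [180. 258.] ztop 0.0594 rect [568.1 134.4] [55.7 36. ] 82.3
 o enclosure 0.79 [156. 143.] ztop 0.0584 rect [631.  427.8] [37.2 56.5] 23.1
 o fixed_jaw 0.7 [186. 312.] ztop 0.0509 rect [539.7  10.6] [73.7 21.9] 12.3
 o fixed_jaw 0.23 [116. 257.] ztop 0.0454 rect [725.4 136.1] [49.7 29.8] 11.1
 o jaw 0.79 [178. 341.] ztop 0.0503 rect [558.5 -73.7] [73.1 34.8] 11.3
 o knob 0.78 [175. 378.] ztop 0.1255 rect [ 553.2 -175.6] [14.6 15. ] 56.8
side [ 0.2169 -0.719   0.8515]
enclosure [(array([226.7, 210.4]), 0.86), (array([143.8, 243.6]), 0.8), (array([189.1, 232.7]), 0.73)]
vise [(array([260.5, 284.2]), 0.95)]
fixed_jaw [(array([242.8, 276.9]), 0.93), (array([167.2, 293.3]), 0.71)]
jaw [(array([260.2, 287.4]), 0.59), (array([260.9, 283.2]), 0.39)]
knob [(array([279.2, 315.3]), 0.5)]
crank_axis [(array([258.5, 312.6]), 0.66)]
 o enclosure 0.97 [218. 209.] ztop 0.0562 rect [426.7 125. ] [54.6 39.6] 4.8
 o enclosure 0.71 [135. 245.] ztop 0.0562 rect [632.2 426.5] [38.4 57.8] 25.1
 o fixed_jaw 0.74 [238. 274.] ztop 0.0473 rect [541.2  11. ] [76.7 24.8] 14.1
 o jaw 0.98 [258. 290.] ztop 0.0482 rect [561.2 -80.7] [75.8 52. ] 13.4
 o jaw 0.54 [163. 291.] ztop 0.0201 rect [714.1 255.3] [83.  83.4] 28.8
 o knob 0.83 [273. 315.] ztop 0.1245 rect [ 554.1 -175.9] [15.7 15.9] 86.3
 o knob 0.72 [170. 297.] ztop 0.0203 rect [714.2 254.7] [83.5 80.7] 47.1
```

```bash
python3 -c "
import cv2,numpy as np
a=cv2.imread('pics/top0.png');b=cv2.imread('pics/side0.png')
cv2.imwrite('pics/both.png',cv2.resize(np.vstack([a,b]),None,fx=.78,fy=.78))"
```

```text
(no output)
```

View pics/both.png

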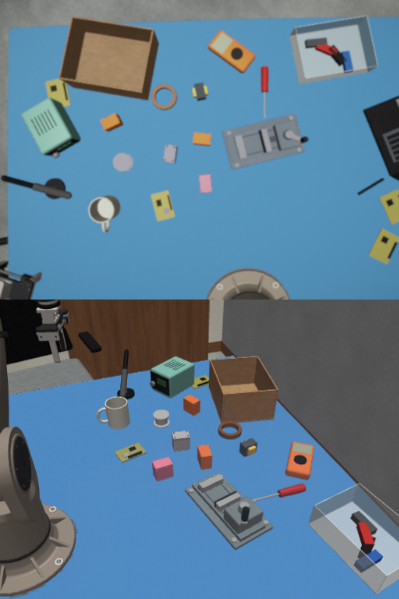

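The grey box is the candidate at top px (row 197, col 223) and side px (189, 233). The orange and pink boxes are look-alikes. The vise is at about (184, 335) in the top view, with the knob on its right.

Run:
```python
from h import *
np.set_printoptions(precision=4,suppress=True)
P={n:arm.read_camera(n) for n in ["top","side"]}
for n,p in P.items():
    for d in arm.outline_of("enclosure",p):
        m=d["pixels"]; C=p["pixels"][m].mean(0)
        Q=cloud(p,m); zt=np.percentile(Q[:,2],95); Q=Q[Q[:,2]>zt-.006]
        r=cv2.minAreaRect((Q[:,:2]*1000).astype(np.float32))
        print(n,round(d["score"],2),np.round(d["location"]),"bgr",C.round(),"ztop",zt.round(4),np.round(r[0],1),np.round(r[1],1),round(r[2],1))
def L(l,p,near=None):
    ds=arm.landmark_of(l,p)
    if near is not None: ds=[d for d in ds if np.hypot(*(np.array(d["location"])-near))<15]
    return ds[0]["location"] if ds else None
for l,a,b in [("enclosure",(197.6,222.9),(189.1,232.7)),("vise",None,None),("fixed_jaw",None,(242.8,276.9)),("jaw",None,(260,287)),("knob",None,None),("crank_axis",None,None)]:
    x,y=L(l,P["top"],a),L(l,P["side"],b)
    if x is None or y is None: print(l,x,y); continue
    print(l,*tri(ray(P["top"],x),ray(P["side"],y)))
# vise edge angle and details by depth height bands
Q=np.vstack([cloud(p,np.ones((384,512),bool)) for p in [P["top"]]])
loc=Q[(abs(Q[:,0]-.55)<.13)&(Q[:,1]>-.25)&(Q[:,1]<.08)]
for lo,hi in [(.008,.016),(.021,.029),(.043,.054),(.064,.072),(.075,.082),(.115,.13)]:
    q=loc[(loc[:,2]>lo)&(loc[:,2]<hi)]
    if len(q)>5:
        r=cv2.minAreaRect((q[:,:2]*1000).astype(np.float32)); print(lo,len(q),np.round(r[0],1),np.round(r[1],1),round(r[2],1))
```

```text
top 0.63 [156. 140.] bgr [ 79. 127. 171.] ztop 0.0585 [631.1 427.8] [36.7 57.1] 22.8
top 0.55 [200. 224.] bgr [168. 159. 157.] ztop 0.0597 [523.3 235.4] [33.7 52.4] 82.1
top 0.55 [235. 263.] bgr [172. 156. 202.] ztop 0.0592 [427.3 126.3] [53.3 34.7] 5.5
top 0.53 [176. 261.] bgr [ 89. 147. 196.] ztop 0.0594 [568.2 134.4] [55.8 35.5] 81.3
side 0.83 [180. 231.] bgr [124. 119. 122.] ztop 0.0562 [523.5 234.3] [39.9 53.6] 77.8
side 0.78 [202. 259.] bgr [ 70.  90. 156.] ztop 0.0564 [569.2 133. ] [57.1 36.2] 80.7
side 0.67 [219. 208.] bgr [115.  95. 151.] ztop 0.0561 [427.1 126.5] [56.2 40.6] 4.9
side 0.59 [136. 248.] bgr [ 54.  79. 142.] ztop 0.056 [632.  426.3] [41.3 59.6] 21.2
enclosure [0.521  0.2332 0.0003] 0.0002532018690621969
vise [ 0.5446 -0.1259  0.0946] 0.062157033168710706
fixed_jaw [ 0.5452 -0.0132  0.0412] 0.005169967019131169
jaw [ 0.5546 -0.0541  0.0194] 0.009955718285815898
knob [ 0.5558 -0.1779  0.0979] 0.002748508073350739
crank_axis [ 0.5766 -0.1351  0.1059] 0.002432112098214413
0.008 1532 [563.3 -66.2] [224.2 248.8] 12.5
0.021 1326 [561.5 -66.8] [ 95.3 234.4] 12.5
0.043 547 [551.5 -40.9] [ 79.8 128.4] 12.7
0.064 671 [ 572.1 -134.8] [83.8 67. ] 12.4
0.075 69 [ 567.6 -151.9] [60.4 26.2] 69.7
0.115 49 [ 552.8 -176. ] [15.9 16.6] 40.0
```

Request:
apply_moves:
  moves:
    - [[-0.427,-0.292,0],1.41,0]
    - [[-0.427,-0.292,0],1.41,0]
    - [[-0.427,-0.292,0],1.41,0]
    - [[-0.427,-0.292,0],1.41,0]
    - [[-0.427,-0.292,0],1.41,0]

```text
clock: 2.52
eef_pos: [0.3983, 0.3949, 0.2278]
ee_rot: [3.141, -0.001, 1.889]
wrist_force: [1.0, 1.1, -0.2]
grip_width: 0.0943
grasp_force: 0.0
```

```bash
cat >> h.py <<'E'
def go(x,y,z,yawdeg):
    "print shift/turn in tool axes from the current pose to a world pose (tool down)"
    s=arm.sense(); from scipy.spatial.transform import Rotation as R
    M=R.from_euler("xyz",s["ee_rot"]).as_matrix()
    d=M.T@(np.array([x,y,z])-s["eef_pos"])
    t=(s["ee_rot"][2]-np.radians(yawdeg)+np.pi)%(2*np.pi)-np.pi
    print("clock",round(s["clock"],2),"pos",np.round(s["eef_pos"],4),"rot",np.round(s["ee_rot"],3),"q",np.round(s["q"],2),"shift",d.round(4),"turn",round(t,3))
E
python3 -c "
from h import *
go(.5234,.2349,.2268,81)"
```

```text
clock 2.52 pos [0.3983 0.3949 0.2278] rot [ 3.141e+00 -1.000e-03  1.889e+00] q [-1.19  0.25  0.35  1.88 -0.1   1.03 -0.48] shift [-0.1911  0.0687  0.0009] turn 0.475
```

Request:
apply_moves:
  moves:
    - [[-0.19,0.068,0],0.47,0]
    - [[-0.19,0.068,0],0.47,0]
    - [[-0.19,0.068,0],0.47,0]
    - [[-0.19,0.068,0],0.47,0]
    - [[-0.19,0.068,0],0.47,0]

```text
clock: 3.15
eef_pos: [0.5225, 0.2378, 0.2274]
ee_rot: [-3.141, 0.0, 1.425]
wrist_force: [-1.1, 0.8, 0.2]
grip_width: 0.0935
grasp_force: 0.0
```

Run:
```python
from h import *
p=arm.read_camera("wrist");cv2.imwrite("pics/w1.png",p["pixels"])
print(np.array(p["T"])[:3,3])
Q=cloud(p,np.ones((384,512),bool)); Q=Q[(abs(Q[:,0]-.5234)<.055)&(abs(Q[:,1]-.235)<.055)]
q=Q[(Q[:,2]>.05)&(Q[:,2]<.065)]
r=cv2.minAreaRect((q[:,:2]*1000).astype(np.float32)); print(len(q),np.median(q[:,2]),r)
for d in arm.landmark_of("enclosure",p): print(d, at_z(p,d["location"],0))
go(.5234,.2349,.045,81)
```

```text
[0.53376009 0.31091295 0.38564901]
1380 0.056979738318548245 ((525.57275390625, 237.80661010742188), (35.92536163330078, 56.05666732788086), 81.54950714111328)
{'location': [169.8, 251.1], 'score': 0.96} [0.52175601 0.23744112 0.        ]
{'location': [8.3, 317.5], 'score': 0.91} [0.6326505  0.42597819 0.        ]
{'location': [251.7, 199.9], 'score': 0.73} [0.42584287 0.12346721 0.        ]
{'location': [232.9, 294.6], 'score': 0.68} [0.57197581 0.1331342  0.        ]
clock 3.25 pos [0.5214 0.2397 0.2273] rot [-3.141 -0.     1.428] q [-0.97  0.28  0.52  1.86 -0.16  1.04 -0.53] shift [-0.0045  0.0028  0.1823] turn 0.014
```

View pics/w1.png

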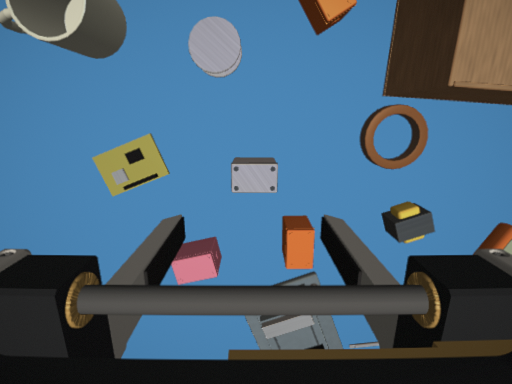

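The grey box with four screws is at px (177, 255), centred between the fingers, and its long side runs along the closing line. I'll descend and grasp.

```bash
python3 -c "
from h import *
go(.524,.2365,.039,81.5)"
```

```text
clock 3.25 pos [0.5214 0.2397 0.2273] rot [-3.141 -0.     1.428] q [-0.97  0.28  0.52  1.86 -0.16  1.04 -0.53] shift [-0.0028  0.0031  0.1883] turn 0.005
```

Request:
apply_moves:
  moves:
    - [[-0.003,0.003,0.06],0.005,0]
    - [[-0.003,0.003,0.12],0.005,0]
    - [[-0.003,0.003,0.16],0.005,0]
    - [[-0.003,0.003,0.188],0.005,0]
    - [[-0.003,0.003,0.188],0.005,0]

```text
clock: 3.88
eef_pos: [0.5228, 0.2357, 0.0378]
ee_rot: [-3.139, 0.002, 1.423]
wrist_force: [1.1, -0.1, 0.6]
grip_width: 0.0941
grasp_force: 0.0
```

Request:
apply_moves:
  moves:
    - [[0,0,0],0,0]
    - [[0,0,0],0,0.6]
    - [[0,0,0],0,0.6]
    - [[0,0,0],0,0.6]
    - [[0,0,0],0,0.6]

```text
clock: 4.5
eef_pos: [0.5248, 0.2348, 0.0396]
ee_rot: [3.142, -0.0, 1.42]
wrist_force: [-5.5, 1.5, 2.9]
grip_width: 0.0574
grasp_force: 2.9
```

Request:
apply_moves:
  moves:
    - [[0,0,0],0,0.6]
    - [[0,0,-0.03],0,0.6]
    - [[0,0,-0.08],0,0.6]
    - [[0,0,-0.11],0,0.6]
    - [[0,0,-0.11],0,0.6]

```text
clock: 5.12
eef_pos: [0.5257, 0.2353, 0.1512]
ee_rot: [3.139, -0.003, 1.42]
wrist_force: [0.0, -0.3, -2.1]
grip_width: 0.0557
grasp_force: 30.0
```

```bash
python3 -c "
from h import *
print(arm.sense()['grasp_force'],arm.sense()['grip_width'])
go(.547,-.022,.15,102.5)"
```

```text
29.99917834997177 0.055674048704527135
clock 5.12 pos [0.5257 0.2353 0.1512] rot [ 3.139e+00 -3.000e-03  1.420e+00] q [-0.94  0.38  0.51  1.93 -0.23  0.89 -0.46] shift [-0.2512  0.0596  0.0007] turn -0.369
```

Request:
apply_moves:
  moves:
    - [[-0.05,0.012,0],-0.07,0.6]
    - [[-0.1,0.024,0],-0.15,0.6]
    - [[-0.15,0.036,0],-0.22,0.6]
    - [[-0.2,0.048,0],-0.3,0.6]
    - [[-0.251,0.06,0],-0.369,0.6]

```text
clock: 5.75
eef_pos: [0.5458, -0.0239, 0.148]
ee_rot: [-3.14, -0.0, 1.792]
wrist_force: [1.0, 0.6, -2.2]
grip_width: 0.0559
grasp_force: 30.0
```

Request:
apply_moves:
  moves:
    - [[0,0,0],0,0.6]
    - [[0,0,0],0,0.6]

```text
clock: 6.0
eef_pos: [0.5459, -0.0221, 0.1483]
ee_rot: [-3.14, -0.0, 1.788]
wrist_force: [0.8, 0.6, -2.1]
grip_width: 0.0553
grasp_force: 30.0
```

Run:
```python
from h import *
go(.547,-.022,.066,102.5)
p=arm.read_camera("wrist"); q=arm.read_camera("side")
a=np.zeros((384,1024,3),np.uint8); a[:,:512]=p["pixels"]; a[:,512:]=cv2.resize(q["pixels"][150:342,200:456],(512,384))
cv2.imwrite("pics/w2.png",cv2.resize(a,(800,300)))
c,s=np.cos(np.radians(12.5)),np.sin(np.radians(12.5))
R=np.array([[c,s],[-s,c]])
for n,pp in [("w",p),("s",q)]:
    Q=cloud(pp,np.ones((384,512),bool)); v=(Q[:,:2]-[.5424,.0001])@R.T*1000   # vise axes about est. fixed-jaw face
    for lo,hi,y0,y1 in [(.042,.052,-2,30),(.042,.052,-90,-45),(.064,.072,-170,-80),(.115,.13,-230,-100)]:
        m=(Q[:,2]>lo)&(Q[:,2]<hi)&(abs(v[:,0])<60)&(v[:,1]>y0)&(v[:,1]<y1)
        if m.sum()>10: print(n,lo,m.sum(),np.percentile(v[m],[2,98],axis=0).round(1).tolist(), "z",np.median(Q[m,2]).round(4))
    for l in ["knob","crank_axis","fixed_jaw","enclosure"]:
        z={"knob":.103,"crank_axis":.103,"fixed_jaw":.025,"enclosure":.1}[l]
        for d in arm.landmark_of(l,pp)[:1]: print(n,l,round(d["score"],2),d["location"],at_z(pp,d["location"],z).round(4))
```

```text
clock 6.0 pos [ 0.5459 -0.0221  0.1483] rot [-3.14  -0.     1.788] q [-0.49  0.34  0.5   1.99 -0.21  0.86  0.34] shift [-0.0002  0.0012  0.0823] turn -0.001
w 0.042 1882 [[-33.3, 1.2], [37.3, 22.2]] z 0.048
w 0.064 1489 [[-38.8, -168.9], [42.0, -106.8]] z 0.069
w crank_axis 0.84 [343.3, 255.0] [ 0.5751 -0.1418  0.103 ]
w fixed_jaw 0.92 [164.0, 253.4] [0.5418 0.003  0.025 ]
w enclosure 0.93 [210.8, 249.3] [ 0.5436 -0.0213  0.1   ]
s 0.042 225 [[-35.0, -0.5], [36.3, 21.9]] z 0.0454
s 0.042 319 [[-35.8, -83.1], [36.6, -57.8]] z 0.0453
s 0.064 660 [[-39.4, -169.2], [42.1, -108.7]] z 0.0677
s 0.115 65 [[-33.8, -182.6], [-19.2, -168.1]] z 0.1228
s knob 0.56 [277.6, 313.8] [ 0.551  -0.1821  0.103 ]
s crank_axis 0.56 [255.2, 316.1] [ 0.5809 -0.1315  0.103 ]
s fixed_jaw 0.77 [242.6, 277.2] [ 0.5522 -0.0047  0.025 ]
s enclosure 0.84 [145.0, 244.0] [0.5763 0.285  0.1   ]
```

View pics/w2.png

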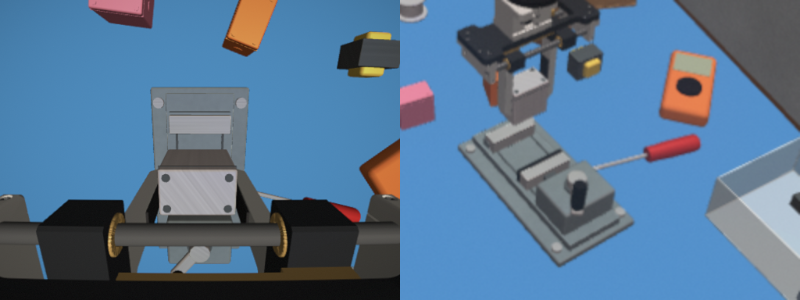

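The left panel shows the box held level, about 20 px (row 190, col 198) behind the fixed jaw (125, 200). The right panel shows it above the gap. I'll lower it.

Request:
apply_moves:
  moves:
    - [[0,0,0.03],0,0.6]
    - [[0,0,0.055],0,0.6]
    - [[0,0,0.072],0,0.6]
    - [[0,0,0.08],0,0.6]
    - [[0,0,0.083],0,0.6]

```text
clock: 7.12
eef_pos: [0.5466, -0.0225, 0.0664]
ee_rot: [-3.142, 0.0, 1.789]
wrist_force: [0.4, -0.3, -2.2]
grip_width: 0.0556
grasp_force: 30.0
```

Request:
apply_moves:
  moves:
    - [[0,0,0],0,0.6]
    - [[0,0,0.001],0,0.6]

```text
clock: 7.38
eef_pos: [0.5469, -0.0224, 0.0661]
ee_rot: [3.141, 0.0, 1.789]
wrist_force: [-0.5, 0.3, -2.5]
grip_width: 0.0559
grasp_force: 30.0
```

Request:
apply_moves:
  moves:
    - [[0,0,0.001],0,0.6]
    - [[0,0,0.002],0,0.6]
    - [[0,0,0.002],0,0.6]

```text
clock: 7.75
eef_pos: [0.5468, -0.0224, 0.0646]
ee_rot: [3.141, -0.001, 1.789]
wrist_force: [-6.7, 0.5, 20.5]
grip_width: 0.0559
grasp_force: 30.0
```

Request:
apply_moves:
  moves:
    - [[0,0,-0.001],0,0.6]
    - [[0,0,-0.001],0,0.1]
    - [[0,0,-0.001],0,0.1]
    - [[0,0,-0.001],0,0.1]
    - [[0,0,-0.001],0,0.1]

```text
clock: 8.38
eef_pos: [0.5465, -0.0224, 0.0644]
ee_rot: [-3.141, 0.0, 1.789]
wrist_force: [-0.2, -0.4, 0.2]
grip_width: 0.0845
grasp_force: 0.0
```

Request:
apply_moves:
  moves:
    - [[0,0,0],0,0.1]
    - [[0,0,-0.03],0,0.1]
    - [[0,0,-0.08],0,0.1]
    - [[0,0,-0.14],0,0.1]
    - [[0,0,-0.14],0,0.5]

```text
clock: 9.0
eef_pos: [0.5486, -0.0225, 0.2086]
ee_rot: [3.135, -0.0, 1.789]
wrist_force: [0.4, -0.2, -1.1]
grip_width: 0.0779
grasp_force: 0.0
```

Run:
```python
from h import *
p=arm.read_camera("wrist"); cv2.imwrite("pics/w3.png",p["pixels"])
c,s=np.cos(np.radians(12.5)),np.sin(np.radians(12.5))
R=np.array([[c,s],[-s,c]])
Q=cloud(p,np.ones((384,512),bool)); v=(Q[:,:2]-[.5424,.0001])@R.T*1000
for lo,hi,y0,y1 in [(.042,.052,-2,30),(.042,.052,-90,-45),(.074,.09,-60,10),(.064,.072,-170,-80),(.115,.13,-230,-100)]:
    m=(Q[:,2]>lo)&(Q[:,2]<hi)&(abs(v[:,0])<60)&(v[:,1]>y0)&(v[:,1]<y1)
    if m.sum()>10: print(lo,m.sum(),np.percentile(v[m],[2,98],axis=0).round(1).tolist(),"z",np.median(Q[m,2]).round(4),[np.round(k,1) for k in cv2.minAreaRect(v[m].astype(np.float32))])
for l,z in [("knob",.103),("crank_axis",.103),("enclosure",.025)]:
    for d in arm.landmark_of(l,p)[:1]:
        w=at_z(p,d["location"],z); print(l,round(d["score"],2),d["location"],w.round(4),"vise",(R@(w[:2]-[.5424,.0001])*1000).round(1))
go(.5534,-.1755,.2,102.5)
```

```text
0.042 1220 [[-33.0, 1.3], [37.6, 21.8]] z 0.048 [array([ 2.4, 11.6]), array([73.5, 20.9]), np.float64(0.0)]
0.042 1221 [[-33.5, -82.7], [37.4, -58.8]] z 0.0481 [array([  1.9, -73. ]), array([29.2, 74.3]), np.float64(90.0)]
0.074 1836 [[-26.7, -37.5], [26.7, -2.1]] z 0.082 [array([ -0.1, -19.9]), array([56.3, 36.3]), np.float64(0.0)]
0.064 1958 [[-38.5, -149.4], [41.9, -107.0]] z 0.0691 [array([   1.7, -128.6]), array([44.8, 84.1]), np.float64(89.3)]
0.115 278 [[-34.2, -182.0], [-18.0, -166.1]] z 0.1243 [array([ -25.9, -173.9]), array([16.5, 17. ]), np.float64(23.8)]
knob 0.87 [322.1, 227.8] [ 0.5555 -0.1764  0.103 ] vise [ -25.4 -175.1]
crank_axis 0.56 [297.6, 254.7] [ 0.5781 -0.1385  0.103 ] vise [   4.9 -143. ]
enclosure 0.95 [175.8, 248.1] [ 0.5452 -0.0232  0.025 ] vise [ -2.3 -23.3]
clock 9.2 pos [ 0.5458 -0.0223  0.2035] rot [-3.14  -0.     1.789] q [-0.52  0.26  0.53  1.94 -0.16  0.98  0.3 ] shift [-0.1512 -0.0259  0.0035] turn 0.001
```

View pics/w3.png

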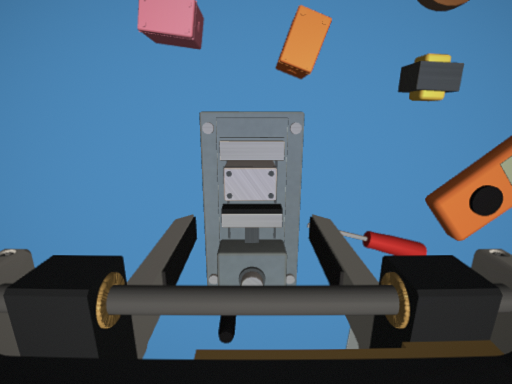

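The box stands square on the bed in the gap, px (183, 250). The knob is at about px (322, 228). Next I'll grip the knob.

Request:
apply_moves:
  moves:
    - [[-0.05,-0.009,0],0,0.5]
    - [[-0.1,-0.018,0],0,0.5]
    - [[-0.151,-0.026,0.003],0,0.5]
    - [[-0.151,-0.026,0.003],0,0.5]
    - [[-0.151,-0.026,0.003],0,0.5]

```text
clock: 9.82
eef_pos: [0.5533, -0.175, 0.2003]
ee_rot: [-3.139, -0.001, 1.789]
wrist_force: [0.2, 0.3, -0.3]
grip_width: 0.0474
grasp_force: 0.0
```

```bash
python3 -c "
from h import *
go(.554,-.1757,.113,102.5)"
```

```text
clock 9.82 pos [ 0.5533 -0.175   0.2003] rot [-3.139e+00 -1.000e-03  1.789e+00] q [-0.27  0.34  0.58  1.88 -0.22  0.99  0.62] shift [-0.0008  0.0007  0.0873] turn -0.0
```

Request:
apply_moves:
  moves:
    - [[-0.001,0.001,0.04],0,0.5]
    - [[-0.001,0.001,0.07],0,0.5]
    - [[-0.001,0.001,0.087],0,0.5]
    - [[-0.001,0.001,0.087],0,0.85]
    - [[-0.001,0.001,0.087],0,0.85]

```text
clock: 10.45
eef_pos: [0.5556, -0.1761, 0.1154]
ee_rot: [3.141, 0.0, 1.79]
wrist_force: [-0.3, -0.6, 0.3]
grip_width: 0.0303
grasp_force: 0.0
```

Request:
apply_moves:
  moves:
    - [[0,0,0],0,0.9]
    - [[0,0,0],0,0.9]
    - [[0,0,0],0,0.9]

```text
clock: 10.82
eef_pos: [0.5554, -0.1764, 0.1153]
ee_rot: [3.141, 0.0, 1.789]
wrist_force: [-2.6, -0.6, 8.6]
grip_width: 0.017
grasp_force: 30.0
```

```bash
cat >> h.py <<'E'
V=np.array([[np.cos(np.radians(12.5)),-np.sin(np.radians(12.5))],[np.sin(np.radians(12.5)),np.cos(np.radians(12.5))]]) # vise axes in world
def circ(axis,step=.5,n=5,rad=.045):
    s=arm.sense(); from scipy.spatial.transform import Rotation as R
    M=R.from_euler("xyz",s["ee_rot"]).as_matrix()
    p=np.array(s["eef_pos"]); d=V.T@(p[:2]-axis); a=np.arctan2(-d[1],d[0])
    f=np.array(s["wrist_force"]); u=d/np.hypot(*d); t=np.array([u[1],-u[0]])
    print("clock",round(s["clock"],2),p.round(4),"angle",round(a%(2*np.pi),3),"r",np.hypot(*d).round(4),"F rad",(u@(V.T@f[:2])).round(1),"F tan",(t@(V.T@f[:2])).round(1),"fz",f[2].round(1),"grip",s["grip_width"],s["grasp_force"])
    for k in range(1,n+1):
        b=a+k*step; w=axis+V@(rad*np.array([np.cos(b),-np.sin(b)]))
        print((M.T@np.r_[w-p[:2],0])[:2].round(4).tolist())
E
python3 -c "
from h import *
circ(np.array([.5727,-.1348]))"
```

```text
clock 10.82 [ 0.5554 -0.1764  0.1153] angle 2.183 r 0.0451 F rad 1.5 F tan 2.2 fz 8.6 grip 0.016993957614506984 30.001627004239708
[0.017, -0.0145]
[0.0387, -0.0191]
[0.0601, -0.0127]
[0.0757, 0.0032]
[0.0819, 0.0246]
```

Request:
apply_moves:
  moves:
    - [[0.008,-0.009,0],0,0.9]
    - [[0.017,-0.0145,0],0,0.9]
    - [[0.028,-0.018,0],0,0.9]
    - [[0.0387,-0.0191,0],0,0.9]

```text
clock: 11.32
eef_pos: [0.5288, -0.1423, 0.1153]
ee_rot: [3.139, 0.001, 1.789]
wrist_force: [9.2, -2.0, 1.5]
grip_width: 0.0174
grasp_force: 30.0
```

```bash
python3 -c "
from h import *
circ(np.array([.5727,-.1348]))"
```

```text
clock 11.32 [ 0.5288 -0.1423  0.1153] angle 3.19 r 0.0446 F rad -8.7 F tan -3.6 fz 1.5 grip 0.017403617006325908 30.003952938714065
[0.0213, 0.0061]
[0.0368, 0.0221]
[0.0428, 0.0435]
[0.0378, 0.0652]
[0.023, 0.0818]
```

Request:
apply_moves:
  moves:
    - [[0.021,0.0065,0],0,0.9]
    - [[0.0365,0.0225,0],0,0.9]
    - [[0.0425,0.0435,0],0,0.9]
    - [[0.0375,0.065,0],0,0.9]
    - [[0.023,0.0818,0],0,0.9]

```text
clock: 11.95
eef_pos: [0.6034, -0.101, 0.1151]
ee_rot: [3.142, -0.001, 1.791]
wrist_force: [-8.7, -3.8, 11.7]
grip_width: 0.0174
grasp_force: 30.0
```

```bash
python3 -c "
from h import *
circ(np.array([.573,-.1348]))"
```

```text
clock 11.95 [ 0.6034 -0.101   0.1151] angle 5.663 r 0.0455 F rad -8.6 F tan -4.0 fz 11.7 grip 0.017361716979852334 30.0314135447843
[-0.021, 0.0076]
[-0.0431, 0.0047]
[-0.0611, -0.0084]
[-0.0705, -0.0286]
[-0.0692, -0.0508]
```

Request:
apply_moves:
  moves:
    - [[-0.021,0.007,0],0,0.9]
    - [[-0.043,0.0043,0],0,0.9]
    - [[-0.0607,-0.0084,0],0,0.9]
    - [[-0.07,-0.0285,0],0,0.9]

```text
clock: 12.45
eef_pos: [0.591, -0.1771, 0.1152]
ee_rot: [3.14, 0.0, 1.789]
wrist_force: [-0.1, 10.2, 7.4]
grip_width: 0.017
grasp_force: 30.0
```

```bash
python3 -c "
from h import *
circ(np.array([.573,-.1348]),.15)"
```

```text
clock 12.45 [ 0.591  -0.1771  0.1152] angle 1.387 r 0.046 F rad -9.4 F tan -3.9 fz 7.4 grip 0.017022781794400033 30.001906792167574
[0.0002, -0.0069]
[0.0005, -0.0136]
[0.0018, -0.0202]
[0.004, -0.0266]
[0.0072, -0.0325]
```

Request:
apply_moves:
  moves:
    - [[0.0002,-0.007,0],0,0.9]
    - [[0.0005,-0.0135,0],0,0.9]
    - [[0.0018,-0.02,0],0,0.9]
    - [[0.0018,-0.02,0],0,0.9]

```text
clock: 12.95
eef_pos: [0.57, -0.18, 0.1152]
ee_rot: [3.141, 0.001, 1.789]
wrist_force: [-1.6, -4.5, 9.4]
grip_width: 0.0174
grasp_force: 30.0
```

```bash
python3 -c "
from h import *
circ(np.array([.573,-.1348]),.1)"
```

```text
clock 12.95 [ 0.57   -0.18    0.1152] angle 1.855 r 0.0453 F rad 4.6 F tan 1.3 fz 9.4 grip 0.01742507804481791 30.002024275017902
[0.0017, -0.0042]
[0.0036, -0.0083]
[0.0059, -0.0121]
[0.0086, -0.0158]
[0.0116, -0.0191]
```

Request:
apply_moves:
  moves:
    - [[0.0015,-0.0043,0],0,0.9]
    - [[0.0033,-0.0084,0],0,0.9]

```text
clock: 13.2
eef_pos: [0.5619, -0.1786, 0.1153]
ee_rot: [3.14, 0.001, 1.789]
wrist_force: [4.1, -3.9, 6.7]
grip_width: 0.0174
grasp_force: 30.0
```

```bash
python3 -c "
from h import *
circ(np.array([.573,-.1348]),.1)"
```

```text
clock 13.2 [ 0.5619 -0.1786  0.1153] angle 2.037 r 0.0452 F rad 2.8 F tan -5.0 fz 6.7 grip 0.017412423531224457 30.002167214406654
[0.0024, -0.0038]
[0.005, -0.0075]
[0.0079, -0.0109]
[0.0112, -0.014]
[0.0148, -0.0167]
```

Request:
apply_moves:
  moves:
    - [[0.0022,-0.004,0],0,0.9]
    - [[0.0047,-0.0077,0],0,0.9]

```text
clock: 13.45
eef_pos: [0.5535, -0.1755, 0.1153]
ee_rot: [3.14, 0.001, 1.789]
wrist_force: [4.1, -3.8, 5.4]
grip_width: 0.0171
grasp_force: 30.0
```

```bash
python3 -c "
from h import *
circ(np.array([.573,-.1348]),.1)"
```

```text
clock 13.45 [ 0.5535 -0.1755  0.1153] angle 2.235 r 0.0451 F rad 1.7 F tan -5.3 fz 5.4 grip 0.017143000904997648 30.002646987559274
[0.0031, -0.0033]
[0.0063, -0.0064]
[0.0099, -0.0091]
[0.0137, -0.0115]
[0.0178, -0.0135]
```

Request:
apply_moves:
  moves:
    - [[0.003,-0.0034,0],0,0.9]
    - [[0.0061,-0.0065,0],0,0.9]

```text
clock: 13.7
eef_pos: [0.546, -0.1709, 0.1153]
ee_rot: [3.139, 0.001, 1.789]
wrist_force: [6.2, -3.5, 5.0]
grip_width: 0.0171
grasp_force: 30.0
```

Run:
```python
from h import *
circ(np.array([.573,-.1348]),.1)
p=arm.read_camera("side"); cv2.imwrite("pics/s4.png",cv2.resize(p["pixels"][200:320,220:380],(640,480),interpolation=cv2.INTER_CUBIC))
```

```text
clock 13.7 [ 0.546  -0.1709  0.1153] angle 2.432 r 0.0451 F rad -1.0 F tan -7.0 fz 5.0 grip 0.017085689538944283 30.00296621583402
[0.0036, -0.0027]
[0.0074, -0.0051]
[0.0115, -0.0071]
[0.0157, -0.0087]
[0.02, -0.0098]
```

View pics/s4.png

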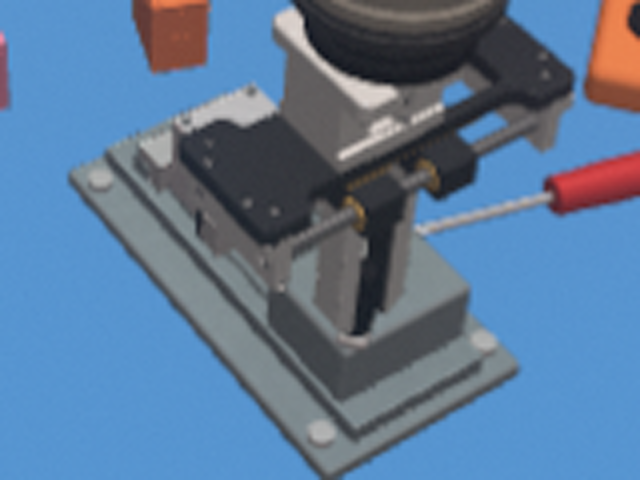

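The hand is on the knob, and the box (px 200, 190) is up against the fixed jaw. The tangential force has risen to 7 N. I'll make one more small turn and then let go.

Request:
apply_moves:
  moves:
    - [[0.0035,-0.0028,0],0,0.9]
    - [[0.0055,-0.004,0],0,0.9]

```text
clock: 14.0
eef_pos: [0.5413, -0.1665, 0.1154]
ee_rot: [3.139, 0.002, 1.789]
wrist_force: [7.1, -6.4, 3.2]
grip_width: 0.0177
grasp_force: 30.0
```

```bash
python3 -c "
from h import *
circ(np.array([.573,-.1348]),.1,1)"
```

```text
clock 14.0 [ 0.5413 -0.1665  0.1154] angle 2.574 r 0.0449 F rad -0.5 F tan -9.5 fz 3.2 grip 0.01765156389515005 30.001243602018803
[0.0038, -0.0023]
```

9.5 N, which is a firm grip. I'll release the knob, rise and check.

Request:
apply_moves:
  moves:
    - [[0,0,0],0,0.5]
    - [[0,0,0],0,0.5]
    - [[0,0,0],0,0.5]
    - [[0,0,-0.04],0,0.5]
    - [[0,0,-0.09],0,0.5]

```text
clock: 14.62
eef_pos: [0.5391, -0.166, 0.2046]
ee_rot: [-3.139, -0.0, 1.789]
wrist_force: [0.9, 0.7, 0.3]
grip_width: 0.0472
grasp_force: 0.0
```

Request:
apply_moves:
  moves:
    - [[0,0,-0.05],0,0.3]
    - [[-0.05,0,-0.1],0,0.3]
    - [[-0.08,0,-0.1],0,0.3]
    - [[-0.08,0,-0.1],0,0.3]

```text
clock: 15.12
eef_pos: [0.5571, -0.2469, 0.305]
ee_rot: [3.142, 0.001, 1.786]
wrist_force: [-0.5, -0.1, -0.3]
grip_width: 0.0657
grasp_force: 0.0
```

Run:
```python
from h import *
p=arm.read_camera("wrist"); cv2.imwrite("pics/w5.png",p["pixels"])
Q=cloud(p,np.ones((384,512),bool)); v=(Q[:,:2]-[.5424,.0001])@V*1000
for lo,hi,y0,y1 in [(.042,.052,-2,30),(.042,.052,-90,-37),(.074,.09,-60,10)]:
    m=(Q[:,2]>lo)&(Q[:,2]<hi)&(abs(v[:,0])<60)&(v[:,1]>y0)&(v[:,1]<y1)
    if m.sum()>10: print(lo,np.percentile(v[m],[2,98],axis=0).round(1).tolist(),np.median(Q[m,2]).round(4),[np.round(k,1) for k in cv2.minAreaRect(v[m].astype(np.float32))])
s=arm.sense(); print(s["clock"],s["wrist_force"],s["eef_pos"])
```

```text
0.042 [[-32.8, -58.2], [37.0, -37.7]] 0.0479 [array([  2.3, -48. ]), array([73.1, 21.5]), np.float64(0.6)]
0.074 [[-26.2, -36.8], [26.4, -34.6]] 0.079 [array([  0.2, -35.4]), array([ 2.4, 54.7]), np.float64(88.5)]
15.175 [ 0.04668226  0.67427978 -0.88727386] [ 0.55700618 -0.24513497  0.30423558]
```

View pics/w5.png

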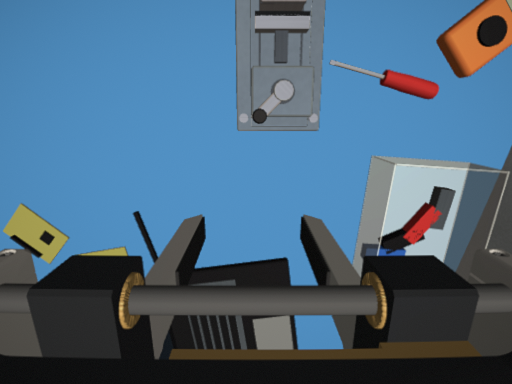

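The crank has stayed where I left it (knob px 116, 259), but the box is cut off at the top edge. I'll check it in the fixed cameras.

Run:
```python
from h import *
for n in ["top","side"]:
    p=arm.read_camera(n)
    Q=cloud(p,np.ones((384,512),bool)); v=(Q[:,:2]-[.5424,.0001])@V*1000
    for lo,hi,y0,y1 in [(.042,.053,-2,30),(.042,.053,-90,-34),(.074,.09,-60,10)]:
        m=(Q[:,2]>lo)&(Q[:,2]<hi)&(abs(v[:,0])<60)&(v[:,1]>y0)&(v[:,1]<y1)
        if m.sum()>10: print(n,lo,np.percentile(v[m],[2,98],axis=0).round(1).tolist(),np.median(Q[m,2]).round(4),[np.round(k,1) for k in cv2.minAreaRect(v[m].astype(np.float32))])
cv2.imwrite("pics/s6.png",cv2.resize(p["pixels"][200:320,220:380],(640,480),interpolation=cv2.INTER_CUBIC))
```

```text
top 0.042 [[-35.7, -0.1], [35.2, 22.0]] 0.047 [array([-0.4, 11.8]), array([25.1, 73.6]), np.float64(89.6)]
top 0.042 [[-35.4, -69.5], [35.3, -37.8]] 0.0466 [array([ -0. , -59.8]), array([73.7, 46.3]), np.float64(0.9)]
top 0.074 [[-29.1, -35.2], [24.3, -0.2]] 0.0808 [array([ -2.3, -17.9]), array([36.7, 55.7]), np.float64(90.0)]
side 0.042 [[-35.7, -1.3], [-16.0, 22.3]] 0.0454 [array([-29.4,  12.7]), array([29.7, 16.9]), np.float64(61.0)]
side 0.042 [[-34.9, -57.7], [36.3, -34.4]] 0.0457 [array([  1.3, -46.5]), array([76.3, 24.9]), np.float64(0.1)]
side 0.074 [[-28.4, -35.9], [26.1, -0.4]] 0.0793 [array([ -1. , -18.1]), array([56.3, 39.3]), np.float64(2.3)]
```

View pics/s6.png

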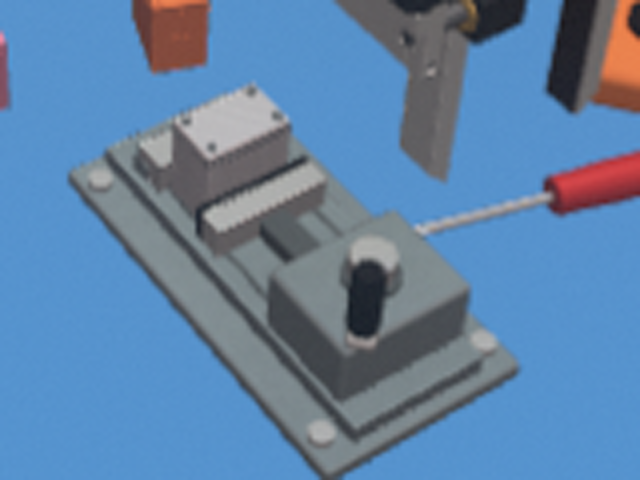

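The box (px 150, 230) stands square and is clamped between both jaws, and the gripper is clear of everything.

```bash
python3 -c "
from h import *
print(arm.close_job())"
```

```text
the job is handed in; nothing more can be done
None
```

I handed the job in at about 15 s on the robot's clock: the enclosure stands lid up on the vise bed, square between the jaws and cranked to about 9.5 N at the knob, with the gripper clear and none of the other things touched; the judge's verdict was not shown.

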